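# Slide the loaded caddy tray over the pipe gap

### The job

Clear the left riser under the sink so the stop valve can be got at: take the tray by its handle bar and slide it, with the bottle standing in it, over the pipe gap and straight onto the right riser until its front end rests against the end stop there, then let go. Keep it flat on the risers all the way: its front must not sag into the gap, and it is not to be lifted or carried. Push and press gently, so that the end stop stays where it is set, and leave everything else alone.

Things in the scene. Friction and masses are not known exactly. Their poses are not given: they have to be found in the camera images.
- tray: Off-white plastic caddy tray, 160 (x) by 240 (y) mm, walls 32 mm high, 0.3 to 0.42 kg, a 20 mm high scouring pad loose in it, on two 10 mm wide runners under it, swept up 7 mm at the front. Origin: centre of its underside; z up. Front end at y = -120 mm, handle end at y = +120 mm. Starts on the left riser, front end to the gap; travels along its -y.
- handle (a point): Centre of the tray's handle bar, at tray y = +114 mm, 56 mm above the underside; axes as the tray's. Flat bar 120 mm long (x), 12 mm thick (y), 16 mm high, on a post at each end (x = +-54 mm) above the rear wall; 16 mm of free air under it. Pinch it from above across the 12 mm (fingers closing along tray y).
- nose (a point): Middle of the tray's front wall face, at tray y = -120 mm, 20 mm above the underside: the upright flat face, 160 mm wide, that meets the end stop. The loaded tray balances only 66 to 78 mm behind this face, less than the gap's width: at the gap its handle end must be held down (4 to 9 N) or it tips in. It slides at 2 to 6 N; keep the press on the handle under 25 N.
- bottle: Blue glass swing-top bottle, 70 mm diameter, 220 mm high, 0.5 to 0.7 kg, standing loose in a square bay of the tray at its front end (tray x = 0, y = -76 mm). Origin: centre of its foot; z up.
- riser_near: Left (+y) grey plastic shelf riser, fixed, deck 270 (x) by 260 (y) mm, 100 mm high. Origin: centre of its foot, so the deck is at z = +100 mm, its edge at the gap at y = -130 mm; z up. The tray starts on its front (-x) part; a scoop lies behind the tray's lane.
- riser_far: Right (-y) grey plastic shelf riser, fixed, deck 270 (x) by 300 (y) mm, 100 mm above its origin (centre of its foot), 0 to 3 mm lower than the left one's. Edge at the gap: y = +150 mm. The gap is 130 to 150 mm wide, a waste pipe lies low in it. In line with the left riser to about 1 degree and 4 mm. The tray's lane is at riser x = -45 mm (its middle).
- lane_end (a point): Point on the right riser's deck in the middle of the tray's lane, 100 mm beyond the riser's centre (riser x = -45, y = -100 mm); axes as the riser's. The end stop, an upright grey plate 40 mm high across the lane, is set with its face here or up to 40 mm beyond (-y); where is not measured. It is held by friction and slips at about 17 N.

How it is judged (in metres and radians):
On the way, in this order (a step that is already met when the one before it is completed fails the run):
1. the tray bridges the gap, lying level on both risers (y of nose in the frame of riser_far below 0.14 m and contact force between tray and riser_far_c0 above 0.5 N and angle between tray's own z axis and vertical below 0.05 rad), for 0.1 s.
2. the tray's front end touches the end stop (contact force between tray and end_stop_c0 above 0.5 N), for 0.04 s.
At the end, for the whole second after the job is handed in: The tray lies flat on the right riser, in its lane (from 20 mm in front of to 25 mm behind its middle) and square to it (within 4.5 degrees), its front end within 2.5 mm of the end stop, the bottle still upright in its bay, everything released and at rest (y of end_stop_c0 in the frame of tray above -0.1255 m and z of tray in the frame of riser_far below 0.102 m and x of tray in the frame of riser_far between -0.065 and -0.02 m and angle between the y axis of tray and the y axis of riser_far, either way round below 0.08 rad and angle between tray's own z axis and vertical below 0.02 rad and angle between bottle's own z axis and vertical below 0.05 rad and horizontal distance between bottle and tray below 0.09 m and linear speed of tray below 0.01 m/s and linear speed of bottle below 0.02 m/s); the robot touches nothing.
It fails at once if the tray sags or tips by more than 3 degrees (angle between tray's own z axis and vertical above 0.055 rad).
It fails at once if the tray is lifted more than 10 mm off the risers (z of tray in the frame of riser_near above 0.11 m).
It fails at once if the end stop is shoved more than 3 mm from where it was set (distance of end_stop_c0 from where it was at the start of the episode above 0.003 m).
It fails at once if the tray is pressed down on a riser's deck with more than 40 N, its own loaded weight of about 10 N included (contact force between tray and riser_near_c0 above 40 N or contact force between tray and riser_far_c0 above 40 N).
It fails at once if another thing on the risers or the cupboard floor is moved by more than 20 mm (distance of any of scoop, soda_jar, bottle_brush, washing_up_liquid, basin, soap_block from where it was at the start of the episode above 0.02 m).
It also fails if it takes over 64 s, if anything falls off the work surface, if the arm or the gripper's body presses on something with over 40 N, if the wrist force passes 120 N, or if a joint passes its speed limit or range.

### The arm

A 6-joint arm with a two-finger parallel gripper is mounted at the origin on the work surface. World frame = base frame: x ahead of the robot, y to its left, z up, the work surface at z = 0. Lengths are in mm, angles in rad, forces in N, time in s.
With the tool pointing down it reaches from about 350 to 975 mm from the base axis. Payload 7.1 kg.
Tool frame: the origin (TCP) lies on the front face of the gripper's body, between the roots of the fingers; the fingertips stand 80 mm ahead of it and the grasp point (between the pads) lies 61 mm ahead of it (env.tips_ahead is the distance from the TCP to the fingertips, in mm); z points along the fingers, y is the direction in which the jaws open and shut (so a half turn about z gives the same grasp; the last joint's range is limited). The gripper opens to 88 mm and grips with 3 to 60 N. Pads are 20 mm wide; open, the fingers measure 115 mm over their backs; the gripper's body (75 mm by 178 mm) begins 61 mm behind the grasp point.
Start: joints at [1.168, 0.423, 1.63, -0, 1.089, -0.019], TCP at [233.997, 579.526, 302.675] pointing down, gripper open.
Joint ranges: [-3, 3], [-0.9, 2.11], [0.09, 2.58], [-1.31, 4.45], [0.11, 2.69], [-2.54, 2.54]. Speed limits (rad/s): [2.39, 2.39, 3.01, 3.14, 3.14, 3.14].

### API

Orientations are given as a unit quaternion [x, y, z, w].
In Python, from station import env, set_gripper, viewer, workorder gives the robot as it stands. Calls block until the motion is done:
- env.reach(position, orientation): joint-space move of the TCP to a pose.
- env.move_l(position, rot=None, rate=150, f_stop=None): straight line of the TCP; rot=None keeps the orientation; rate is the mean speed in mm/s. With f_stop (N) it stops when the force on the tool has changed by that much, and returns True; else False.
- env.move_joints(angles): joint-space move.
- set_gripper(opening): finger opening in mm; the grip force is fixed at half the most; returns when the fingers have stopped.
- env.hold(seconds).
- env.ik(position, orientation): joint angles nearest the present ones, or None.
- env.read_state(): the state.
- viewer.camera(name): name is "scene" or "top" or "wrist"; returns the picture (420x560x3 uint8, blue, green, red); there is no depth.
- viewer.camera_params(name): a dict with "fx", "fy", "cx", "cy" (pixels), "pose" (4x4, takes a point from camera to world coordinates); the wrist camera has in their place "tool_from_camera" (4x4, takes a point from camera to tool coordinates, whose origin is the TCP and whose axes are the flange's). Camera axes: x right, y up, looking along -z (the intrinsics and any distortion apply to the point x, -y, -z); pixel columns grow to the right and rows downward; lengths in mm; the calibration is good to about 2 mm. A picture is of the moment at which its call begins: read the wrist's pose just before it. camera_params takes no time and is no camera call.
A pose or a line that the arm cannot do raises env.IKError and nothing moves.
- workorder.sign_off(): hands the job in, once; it reports no verdict.
The state is a dict: "time_s": time; "qpos": joint angles; "dq": joint speeds; "tau": joint torques, N m; "tool_pos": TCP position; "orientation": TCP orientation; "force": force on the tool from outside, world axes, zero at the start; "wrist_torque": the same for the moment, N m; "width": finger opening in mm.
Only numpy, scipy, OpenCV 4.12 (cv2) and the standard library are available. Lean on these libraries where they do the work, as an engineer would, in place of code of your own. Each camera call takes 0.05 s, during which the arm holds its last target.

## Working session

There is one attempt and no reset: what is moved stays moved. The work goes in short steps, each a Python script; the robot and the scene stay as the last script left them, time stands still between calls to the robot, and variables do not carry over. Pictures are saved under pics/ and viewed, and the job is handed in when it is done.

```bash
ls; mkdir -p pics; cat > h.py <<'E'
import numpy as np, cv2
from station import env,set_gripper,viewer,workorder
from scipy.spatial.transform import Rotation as R
E
python3 - <<'E'
from h import *
np.set_printoptions(precision=4,suppress=True)
s=env.read_state();print(s['time_s'],s['tool_pos'],s['orientation'],s['force'],s['width'])
for n in ('scene','top','wrist'):
    print(n,viewer.camera_params(n)); cv2.imwrite(f'pics/{n}0.png',viewer.camera(n))
E
```

```text
pics
0.0 [233.8423 579.1276 301.9004] [ 0.1907  0.9816 -0.0008 -0.0002] [-0.5448 -0.8512 -0.5102] 87.83291704966948
scene {'fx': 402.1524573370001, 'fy': 402.1524573370001, 'cx': 282.6220421427217, 'cy': 209.62455649047453, 'pose': array([[  -0.1002,   -0.6304,    0.7698, 1225.6486],
       [   0.995 ,   -0.0602,    0.0802,   71.7504],
       [  -0.0042,    0.7739,    0.6333,  671.5701],
       [   0.    ,    0.    ,    0.    ,    1.    ]])}
top {'fx': 380.8350005271463, 'fy': 380.8350005271463, 'cx': 282.3094627448737, 'cy': 208.9339992086877, 'pose': array([[  -0.0108,    0.987 ,   -0.1602,  405.3419],
       [  -0.9999,   -0.0105,    0.0026,   -4.7134],
       [   0.0009,    0.1602,    0.9871, 1089.2142],
       [   0.    ,    0.    ,    0.    ,    1.    ]])}
wrist {'fx': 336.2997180967886, 'fy': 336.2997180967886, 'cx': 277.07306859323114, 'cy': 204.52223888377958, 'tool_from_camera': array([[  0.0004,   0.9624,   0.2715,  74.1221],
       [  1.    ,  -0.0002,  -0.001 ,   0.0429],
       [ -0.0009,   0.2715,  -0.9624, -82.2961],
       [  0.    ,   0.    ,   0.    ,   1.    ]])}
```

View pics/top0.png

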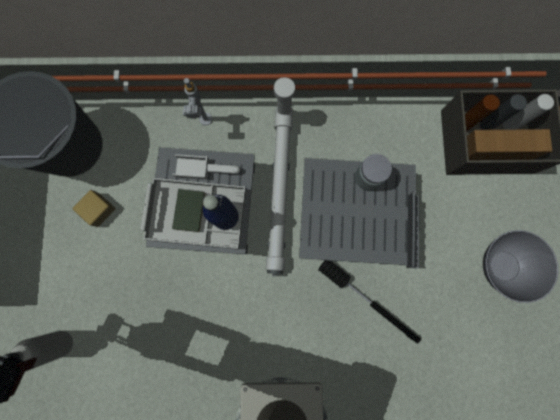

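View pics/scene0.png

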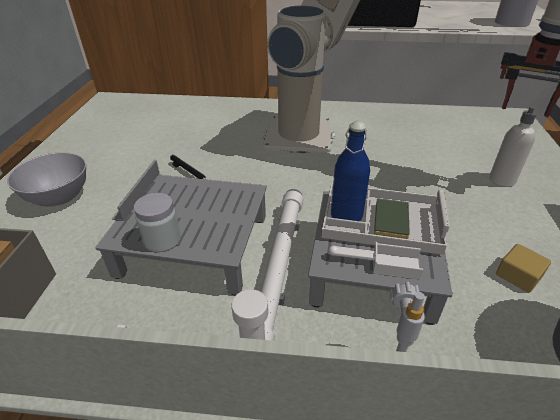

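View pics/wrist0.png

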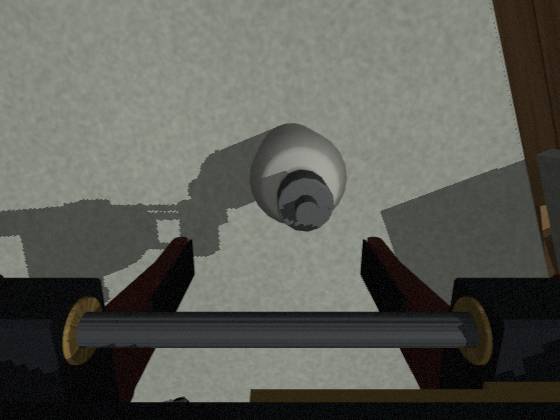

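The top view shows the tray at about u 145–247, v 178–252 with its handle at u≈150, the bottle top at (210,200), the far riser at u 300–415, and the end stop plate at u≈413. I'll enlarge it to pick points.

```bash
python3 - <<'E'
import cv2
a=cv2.imread('pics/top0.png')
cv2.imwrite('pics/t1.png',cv2.convertScaleAbs(cv2.resize(a[140:265,135:265],None,fx=6,fy=4.75*6/4.75*0.8,interpolation=cv2.INTER_CUBIC),alpha=1.5))
cv2.imwrite('pics/t2.png',cv2.convertScaleAbs(cv2.resize(a[145:270,292:425],None,fx=6,fy=4.8,interpolation=cv2.INTER_CUBIC),alpha=1.5))
E
```

```text
(no output)
```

View pics/t1.png

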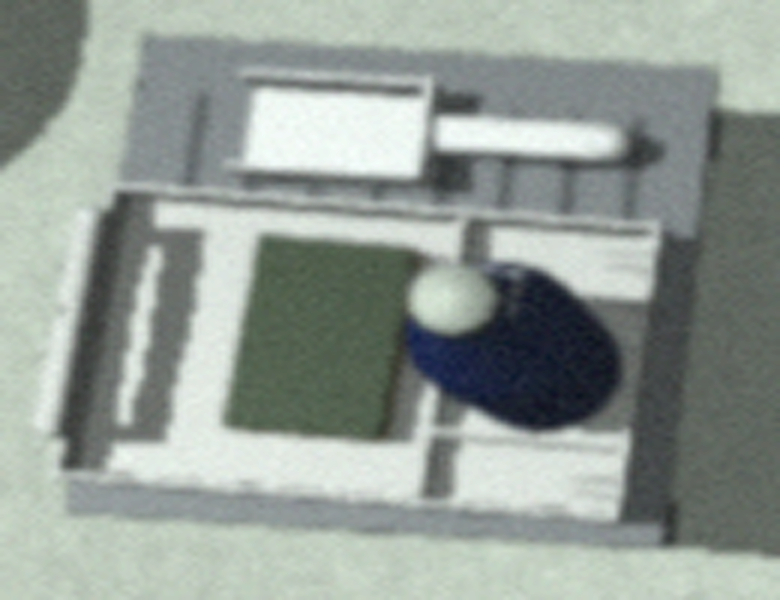

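View pics/t2.png

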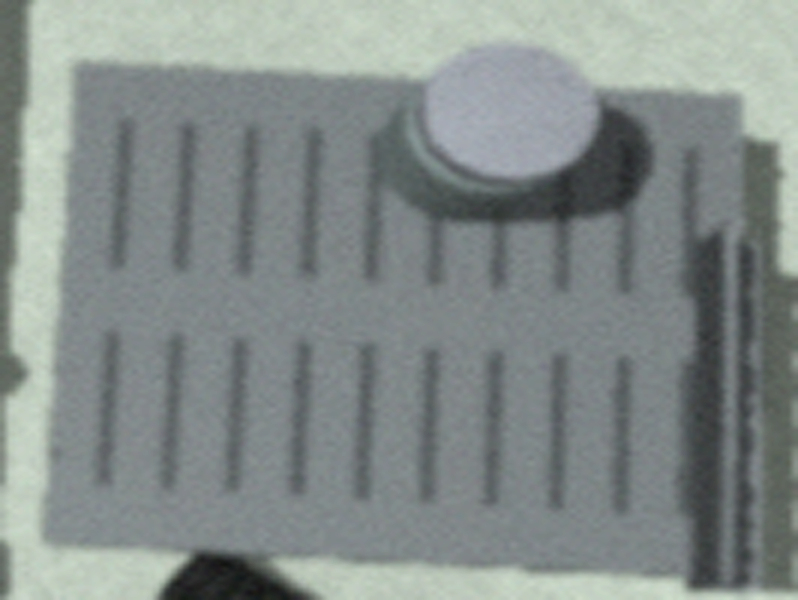

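```bash
cat >> h.py <<'E'
def ray(n,u,v):
    p=viewer.camera_params(n); T=p['pose']
    d=np.array([(u-p['cx'])/p['fx'],-(v-p['cy'])/p['fy'],-1.])
    return T[:3,3],T[:3,:3]@d
def onz(n,u,v,z):
    o,d=ray(n,u,v); return o+d*(z-o[2])/d[2]
E
python3 - <<'E'
from h import *
np.set_printoptions(precision=1,suppress=True)
f1=lambda x,y:(135+(x+.5)/6-.5,140+(y+.5)/4.8-.5)
f2=lambda x,y:(292+(x+.5)/6-.5,145+(y+.5)/4.8-.5)
def show(name,pts,f,z):
    P=[onz('top',*f(*p),z) for p in pts]
    print(name);[print('  ',p) for p in P]
    n=len(P); print('  len',[round(float(np.linalg.norm(P[i]-P[(i+1)%n])),1) for i in range(n)],'ang',[round(float(np.degrees(np.arctan2(*(P[(i+1)%n]-P[i])[1::-1][::1]))),2) for i in range(n)])
    return P
show('near',[(145,38),(718,70),(668,545),(68,515)],f1,100)
show('far',[(78,65),(742,95),(688,580),(42,543)],f2,99)
show('tray',[(118,190),(662,228),(625,520),(62,470)],f1,132)
show('handle top',[(78,212),(98,212),(58,432),(38,432)],f1,164)
show('stop top',[(728,238),(735,238),(730,585),(722,585),(755,245),(758,585)],f2,139)
show('botcap',[(452,297)],f1,322)
E
```

```text
near
   [737.5 324.6 100. ]
   [716.1  66.6 100. ]
   [451.2  87.9 100. ]
   [470.1 346.8 100. ]
  len [258.9, 265.7, 259.6, 268.3] ang [-94.74, 175.41, 85.83, -4.75]
far
   [703.9 -68.8  99. ]
   [ 683.4 -365.7   99. ]
   [ 415.4 -324.6   99. ]
   [438. -48.  99.]
  len [297.6, 271.2, 277.6, 266.7] ang [-93.95, 171.29, 85.32, -4.49]
tray
   [641.9 322.  132. ]
   [618.6  88.2 132. ]
   [462.9 102.9 132. ]
   [491.6 339.  132. ]
  len [235.0, 156.3, 237.9, 151.3] ang [-95.7, 174.61, 83.08, -6.45]
handle top
   [622.5 327.2 164. ]
   [622.4 318.9 164. ]
   [508.  330.1 164. ]
   [508.1 338.2 164. ]
  len [8.3, 114.9, 8.1, 114.9] ang [-90.61, 174.42, 89.39, -5.5]
stop top
   [ 594. -340.  139.]
   [ 594. -343.  139.]
   [ 412.2 -328.8  139. ]
   [ 412.3 -325.5  139. ]
   [ 590.1 -351.2  139. ]
   [ 412.1 -340.4  139. ]
  len [3.0, 182.3, 3.3, 179.7, 178.3, 181.9] ang [-90.61, 175.56, 89.38, -8.2, 176.52, 0.12]
botcap
   [546.9 141.3 322. ]
  len [0.0] ang [0.0]
```

Sizes check out: near riser 259×267, far 298×267, tray about 236×154, handle 115. Next I'll refine the yaw by line fits, and go look at the handle with the wrist camera.

```bash
cat >> h.py <<'E'
def edge(img,p,q,w=4,n=40,sign=0):
    """sub-pixel line fit: strongest gradient across segment p-q; returns fitted ends, rms"""
    g=cv2.GaussianBlur(img.astype(np.float32).mean(2),(0,0),.8)
    p=np.array(p,float);q=np.array(q,float);t=(q-p)/np.linalg.norm(q-p);nn=np.array([-t[1],t[0]])
    s=np.arange(-w,w+.01,.1);L=np.linalg.norm(q-p);pts=[]
    for a in np.linspace(.04,.96,n):
        c=p+(q-p)*a; X=c+s[:,None]*nn
        v=cv2.remap(g,X[:,0].astype(np.float32).reshape(1,-1),X[:,1].astype(np.float32).reshape(1,-1),cv2.INTER_CUBIC)[0]
        d=np.gradient(v); d=np.abs(d) if sign==0 else d*sign
        pts.append((a*L,s[np.argmax(d)]))
    pts=np.array(pts);m=np.ones(len(pts),bool)
    for _ in range(4):
        k=np.polyfit(pts[m,0],pts[m,1],1);r=pts[:,1]-np.polyval(k,pts[:,0]);m=np.abs(r)<max(.3,1.5*np.median(np.abs(r)))
    f=lambda l:p+t*l+nn*np.polyval(k,l)
    return f(0),f(L),float(np.std(r[m])),int(m.sum())
E
python3 - <<'E'
from h import *
a=cv2.imread('pics/top0.png')
np.set_printoptions(precision=1,suppress=True)
f1=lambda x,y:(135+(x+.5)/6-.5,140+(y+.5)/4.8-.5)
f2=lambda x,y:(292+(x+.5)/6-.5,145+(y+.5)/4.8-.5)
for nm,p,q,f,z in [('near back edge',(150,38),(715,70),f1,100),('near gap edge',(718,75),(700,235),f1,100),
  ('near front edge',(75,515),(660,545),f1,100),
  ('far gap edge',(78,70),(42,540),f2,99),('far back',(82,65),(420,79),f2,99),('far front',(45,543),(685,580),f2,99),
  ('tray back rim',(125,190),(655,228),f1,132),('tray front rim',(70,472),(620,520),f1,132),('tray nose',(662,232),(625,515),f1,132),
  ('handle outer',(80,215),(40,428),f1,164),('handle inner',(98,215),(58,428),f1,164),
  ('stop face',(726,245),(722,580),f2,139),('stop rear',(736,245),(731,580),f2,139)]:
    e=edge(a,f(*p),f(*q),w=2.5); A=onz('top',*e[0],z);B=onz('top',*e[1],z);d=B-A
    ang=np.degrees(np.arctan2(d[1],d[0])); print(f'{nm:16s}',A[:2],B[:2],'yaw mod90 %.2f'%((ang+45)%90-45),'rms %.2f n%d'%e[2:])
E
```

```text
near back edge   [740.1 322.3] [718.6  67.8] yaw mod90 -4.84 rms 0.16 n25
near gap edge    [713.2  67. ] [621.9  78.1] yaw mod90 -6.98 rms 0.31 n27
near front edge  [469.8 343.8] [448.   91.5] yaw mod90 -4.94 rms 0.23 n33
far gap edge     [701.2 -66.8] [439.7 -47.5] yaw mod90 -4.21 rms 0.23 n26
far back         [705.8 -70.8] [ 695.7 -222.1] yaw mod90 -3.82 rms 0.16 n26
far front        [436.1 -49.1] [ 415.8 -323.4] yaw mod90 -4.24 rms 0.22 n27
tray back rim    [637.  319.2] [612.6  91.7] yaw mod90 -6.12 rms 0.12 n24
tray front rim   [487.9 335.8] [463.6 104.9] yaw mod90 -6.02 rms 0.21 n23
tray nose        [616.5  89.1] [465.8 105.3] yaw mod90 -6.16 rms 0.20 n31
handle outer     [619.9 320.2] [509.2 331.8] yaw mod90 -5.97 rms 0.12 n27
handle inner     [620.8 318.8] [510.2 330.8] yaw mod90 -6.16 rms 0.20 n27
stop face        [ 590.3 -337.7] [ 414.8 -325.6] yaw mod90 -3.92 rms 0.10 n31
stop rear        [ 590.3 -337.6] [ 414.9 -325.7] yaw mod90 -3.88 rms 0.09 n30
```

```bash
cat >> h.py <<'E'
def Q(yaw):  # tool down, tool y along tray +y for a tray yaw in deg
    th=np.radians(yaw); y=np.array([-np.sin(th),np.cos(th),0]);z=np.array([0,0,-1.]);x=np.cross(y,z)
    return R.from_matrix(np.c_[x,y,z]).as_quat()
def wpix(u,v,z,st):
    p=viewer.camera_params('wrist');T=p['tool_from_camera']
    d=T[:3,:3]@np.array([(u-p['cx'])/p['fx'],-(v-p['cy'])/p['fy'],-1.]);Rm=R.from_quat(st['orientation']).as_matrix()
    o=Rm@T[:3,3]+np.array(st['tool_pos']);d=Rm@d
    return o+d*(z-o[2])/d[2]
E
python3 - <<'E'
from h import *
set_gripper(50)
env.reach([565,330,300],Q(-5.5))
s=env.read_state();print(s['time_s'],s['tool_pos'],s['orientation'],s['force'])
cv2.imwrite('pics/w1.png',viewer.camera('wrist'))
E
```

```text
2.4333 [564.4679061  330.72500383 299.99743559] [ 4.76639953e-02  9.98863416e-01  7.58799310e-05 -1.21514752e-04] [-0.4098237   0.14534263  0.77482549]
```

View pics/w1.png

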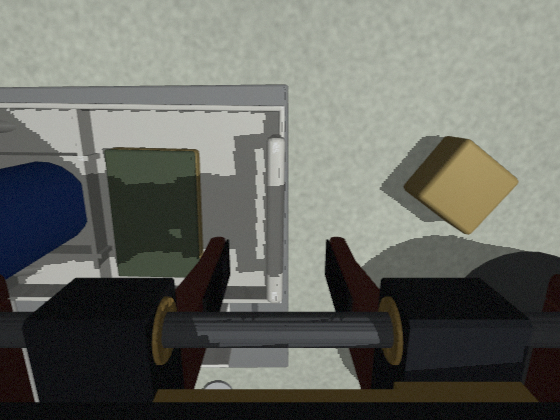

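The wrist view shows the handle bar at u 267–285, v 138–303, centred between the fingers (u≈277). I'll measure its centre and yaw.

```bash
python3 - <<'E'
from h import *
np.set_printoptions(precision=1,suppress=True)
a=cv2.imread('pics/w1.png');st=env.read_state()
for nm,p,q in [('inner',(267,145),(267,297)),('outer',(285,145),(283,297)),('end far',(268,138),(284,138)),('end near',(268,303),(283,303)),('riserend',(288,90),(288,130))]:
    e=edge(a,p,q,w=4);z=164 if nm!='riserend' else 100
    A=wpix(*e[0],z,st);B=wpix(*e[1],z,st);d=B-A
    print(nm,e[0],e[1],A,B,'%.2f'%((np.degrees(np.arctan2(d[1],d[0]))+45)%90-45),'rms %.2f %d'%e[2:])
E
```

```text
inner [263.2 145. ] [264.8 297. ] [511.6 327.3 164. ] [621.1 316.8 164. ] -5.46 rms 0.54 29
outer [288.3 145. ] [287.2 297.1] [513.1 343.3 164. ] [622.7 333.1 164. ] -5.31 rms 0.13 23
end far [268.  137.9] [284.  137.7] [507.4 330.8 164. ] [508.2 340.9 164. ] -4.51 rms 0.08 28
end near [268.  302.3] [283.  302.5] [625.6 318.7 164. ] [626.9 329.6 164. ] -6.32 rms 0.34 40
riserend [288.9  90. ] [283.2 130. ] [476.5 349.  100. ] [507.1 341.7 100. ] -13.40 rms 0.56 26
```

Handle centre is about (567, 329.5) with yaw about -5.9°; the top view agrees within 4 mm, and the measured bar length of 119 mm fits. The final handle pose from the stop face is about (520, -98) at yaw -4.0°. Grasping now.

```bash
cat >> h.py <<'E'
def F(n=5):
    f=[]
    for _ in range(n):
        f.append(env.read_state()['force']); env.hold(.02)
    return np.mean(f,0)
E
python3 - <<'E'
from h import *
np.set_printoptions(precision=2,suppress=True)
q=Q(-5.9)
env.move_l([567,329,245],rot=q,rate=80)
print('base',F(8))
print(env.move_l([567,329,218.5],rate=40,f_stop=5))
print(env.read_state()['tool_pos'],F())
set_gripper(5)
s=env.read_state();print(s['time_s'],s['width'],s['tool_pos'],F(),s['wrist_torque'])
cv2.imwrite('pics/w2.png',viewer.camera('wrist'));cv2.imwrite('pics/s2.png',viewer.camera('scene'))
E
```

```text
base [-0.16  0.12  0.34]
False
[567.09 329.06 218.56] [-0.22  0.03 -0.22]
5.025 11.866424512214476 [566.98 328.96 218.52] [0.1  0.22 0.95] [-0.02  0.09 -0.15]
```

View pics/w2.png

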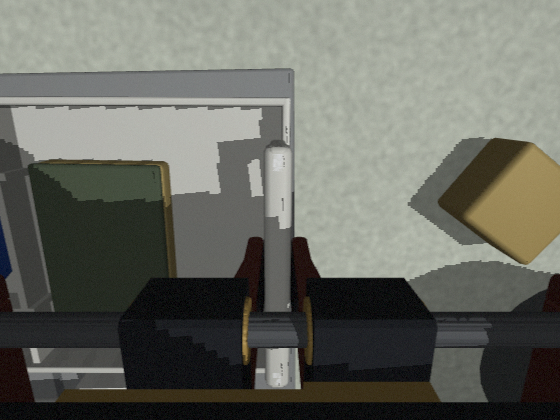

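View pics/s2.png

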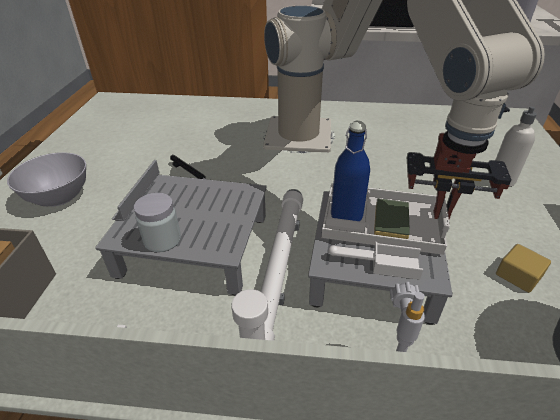

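The bar is pinched: width is 11.9 mm and the wrist view shows it between the fingers at u≈277. Now I'll press lightly, measure the stiffness, and start sliding.

```bash
cat >> h.py <<'E'
P0=np.array([567.,329.]);P1=np.array([519.7,-97.6]);L=float(np.linalg.norm(P1-P0))
def pose(s):  # s mm of travel; yaw -5.9 -> -4.0 spread over 30..330 mm
    return P0+(P1-P0)*s/L, Q(-5.9+1.9*np.clip((s-30)/300,0,1))
def go(s,z,rate,f_stop=None):
    p,q=pose(s); return env.move_l([p[0],p[1],z],rot=q,rate=rate,f_stop=f_stop)
E
python3 - <<'E'
from h import *
np.set_printoptions(precision=2,suppress=True)
z=218.5
for i in range(10):
    f=F(4)
    print(z,f,env.read_state()['tool_pos'][2])
    if f[2]>8: break
    z-=.3; env.move_l([567,329,z],rot=Q(-5.9),rate=5)
print(env.read_state()['time_s'],z)
E
```

```text
218.5 [-0.44 -0.28  0.64] 218.49007591899684
218.2 [-2.18 -1.49  4.31] 218.45685025247025
217.89999999999998 [-2.84 -1.27  7.29] 218.4457585392779
217.59999999999997 [-3.61 -2.1   8.84] 218.42894778864056
6.225 217.59999999999997
```

```bash
cat >> h.py <<'E'
def slide(s,z,s_end,tgt,rate=25,step=12,zmin=214,zmax=219.5,abort=22):
    while s<s_end-.01:
        s=min(s+step,s_end); go(s,z,rate); f=F(3); st=env.read_state()
        print('s%.0f z%.2f act%.2f f %s t%.1f'%(s,z,st['tool_pos'][2],np.round(f,1),st['time_s']))
        if abs(f[2])>abort or np.hypot(f[0],f[1])>14: print('ABORT');break
        z=float(np.clip(z-np.clip((tgt-f[2])/10*.5,-.4,.4),zmin,zmax))
    return s,z
E
python3 - <<'E'
from h import *
print(slide(0,217.6,60,10))
cv2.imwrite('pics/t3.png',viewer.camera('top'))
E
```

```text
s12 z217.60 act218.50 f [0.6 5.3 5.3] t6.9
s24 z217.36 act218.47 f [0.7 5.1 6.2] t7.6
s36 z217.18 act218.47 f [0.6 5.4 6.8] t8.3
s48 z217.02 act218.46 f [0.4 6.  7.5] t9.0
s60 z216.89 act218.46 f [0.2 6.  8.5] t9.6
(60, 216.81671156597443)
```

View pics/t3.png

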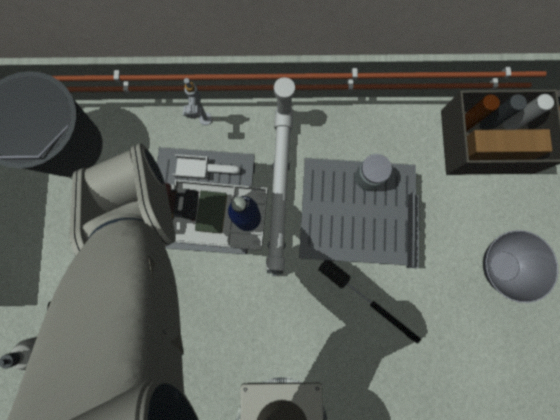

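The tray is sliding straight with the nose about 45 mm over the gap (u≈268 in the top view). I'll continue with a higher press across the gap.

```bash
python3 - <<'E'
from h import *
print(slide(60,216.6,192,13))
cv2.imwrite('pics/s3.png',viewer.camera('scene'));cv2.imwrite('pics/t4.png',viewer.camera('top'))
E
```

```text
s72 z216.60 act218.45 f [0.8 7.2 9.8] t10.4
s84 z216.44 act218.44 f [ 0.6  7.3 10.6] t11.1
s96 z216.32 act218.45 f [ 1.1  7.4 11.3] t11.7
s108 z216.24 act218.47 f [ 0.7  7.3 12.4] t12.4
s120 z216.21 act218.47 f [ 0.9  7.9 12.6] t13.1
s132 z216.18 act218.48 f [ 1.2  7.7 13.1] t13.8
s144 z216.19 act218.56 f [ 1.4  9.4 12.5] t14.5
s156 z216.16 act218.68 f [ 1.   9.2 14. ] t15.2
s168 z216.21 act218.89 f [ 1.2 10.  15.2] t15.8
s180 z216.33 act219.12 f [ 1.7  9.9 15.8] t16.5
s192 z216.46 act218.92 f [ 1.4  8.4 14.4] t17.2
(192, 216.53395833750452)
```

View pics/s3.png

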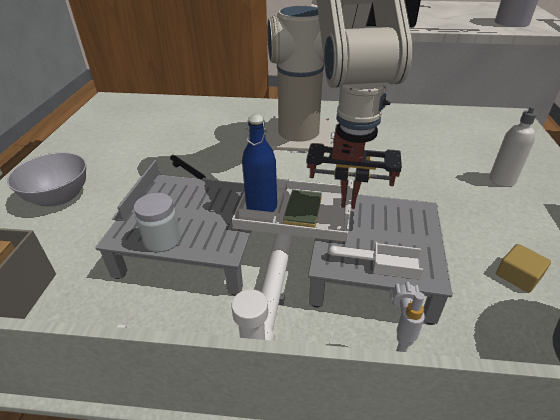

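View pics/t4.png

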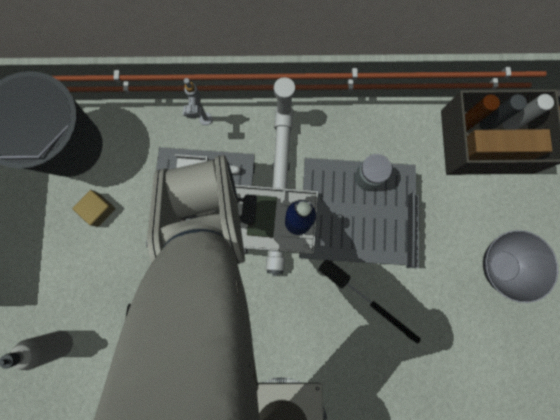

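The tray now bridges the gap level, with its nose on the far riser (u≈318). I'll taper the press before the rear leaves the near riser.

```bash
sed -i 's#/10\*.5,-.4,.4#/6*.7,-.8,.8#' h.py; python3 - <<'E'
from h import *
s,z=slide(192,217.2,204,7)
s,z=slide(s,z,228,5)
s,z=slide(s,z,240,2)
s,z=slide(s,z,270,0.5,step=10)
print(s,z)
cv2.imwrite('pics/s4.png',viewer.camera('scene'))
E
```

```text
s204 z217.20 act218.80 f [ 1.3  6.1 10.2] t18.0
s216 z217.57 act218.63 f [0.6 5.5 7.6] t18.7
s228 z217.87 act218.54 f [0.5 3.8 5.4] t19.4
s240 z217.92 act218.38 f [1.1 5.  5.2] t20.0
s250 z218.29 act218.02 f [ 1.   1.3 -1. ] t20.6
s260 z218.12 act217.78 f [-0.6 -1.9 -4.1] t21.2
s270 z217.58 act217.55 f [ 0.6 -1.6 -3.6] t21.8
270 217.1020242892267
```

View pics/s4.png

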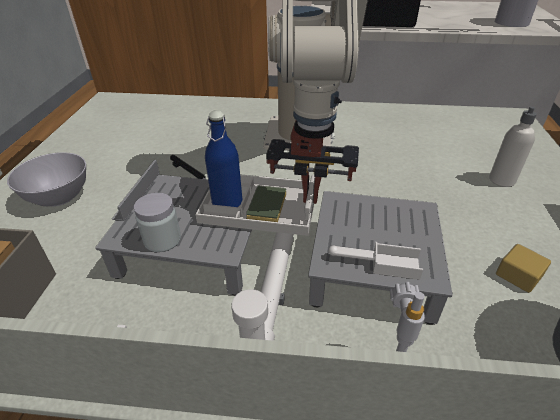

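The rear is off the near riser and settling about 1–2 mm lower. Continuing with near-zero handle force.

```bash
python3 - <<'E'
from h import *
s,z=slide(270,217.1,320,-.5,step=10)
s,z=slide(s,z,390,1,step=12)
print(s,z)
cv2.imwrite('pics/s5.png',viewer.camera('scene'));cv2.imwrite('pics/t5.png',viewer.camera('top'))
E
```

```text
s280 z217.10 act217.04 f [ 0.1 -0.5 -2.8] t22.5
s290 z216.84 act216.77 f [ 0.  -1.  -2.1] t23.1
s300 z216.65 act216.59 f [ 1.  -0.4 -1.7] t23.7
s310 z216.50 act216.45 f [ 0.2 -0.1 -1.7] t24.3
s320 z216.37 act216.38 f [ 0.2 -0.2 -0.2] t24.9
s332 z216.41 act216.39 f [ 0.1  0.3 -0. ] t25.6
s344 z216.29 act216.32 f [0.3 0.3 0.8] t26.3
s356 z216.27 act216.36 f [0.9 2.7 2.5] t26.9
s368 z216.45 act216.38 f [0.3 1.8 1. ] t27.6
s380 z216.45 act216.39 f [-0.4  1.1  0.1] t28.3
s390 z216.34 act216.36 f [0.5 1.6 0.5] t28.9
390 216.2886772314077
```

View pics/s5.png

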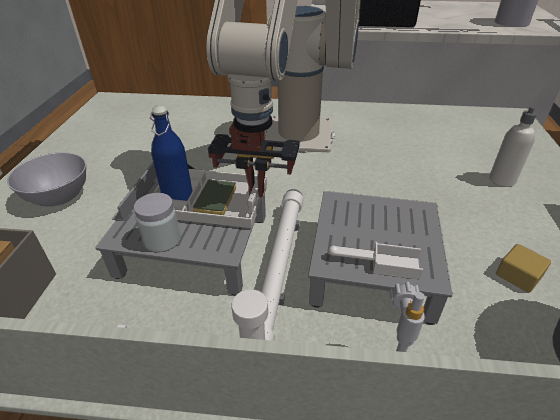

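View pics/t5.png

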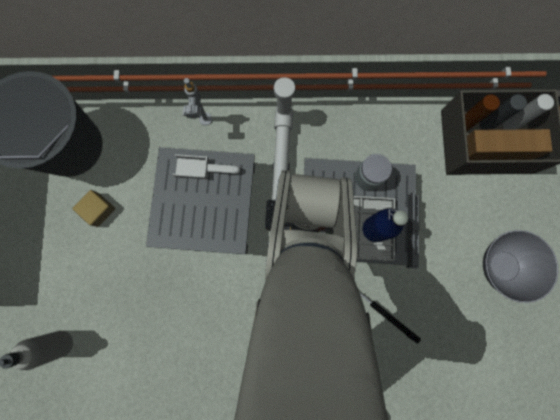

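The tray is wholly on the far riser: nose rim at u≈396, stop face at u≈412, near riser clear. I'll measure the remaining distance and the squareness.

```bash
python3 - <<'E'
from h import *
np.set_printoptions(precision=1,suppress=True)
a=cv2.imread('pics/t5.png')
cv2.imwrite('pics/t6.png',cv2.convertScaleAbs(cv2.resize(a[180:275,340:430],None,fx=6.3,fy=6.3,interpolation=cv2.INTER_CUBIC),alpha=1.5))
E
```

```text
(no output)
```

View pics/t6.png

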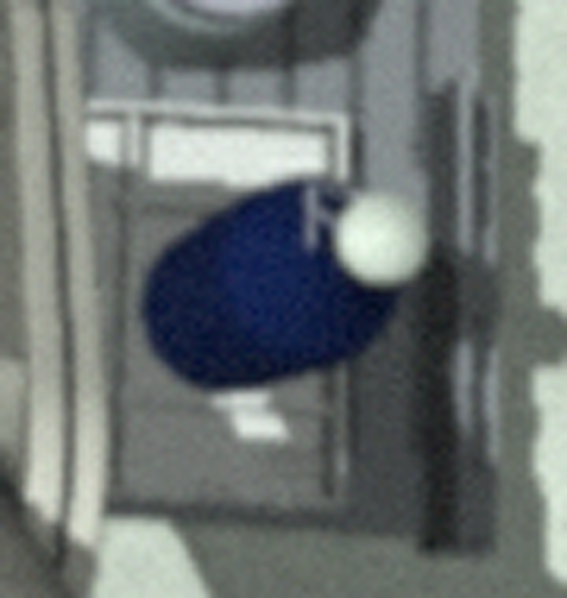

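Nose and stop edges are parallel within about 0.1°, and about 42 mm remains. I'll go 26 mm normally and then in 1 mm steps until contact.

```bash
python3 - <<'E'
from h import *
s,z=slide(390,216.2,416,1.5,step=9,rate=20)
b=None;fs=[]
while s<450:
    s+=1; go(s,z,10); f=F(3); st=env.read_state(); p,_=pose(s)
    fs.append(f[1]); print('s%.0f f %s lag %.2f t%.1f'%(s,np.round(f,1),st['tool_pos'][1]-p[1],st['time_s']))
    if f[1]>np.median(fs[:5])+4.5 and len(fs)>3 or f[1]>9: break
print(s,z)
cv2.imwrite('pics/t7.png',viewer.camera('top'))
E
```

```text
s399 z216.20 act216.36 f [0.4 4.  2.5] t29.7
s408 z216.32 act216.36 f [-0.   3.4  2.1] t30.3
s416 z216.39 act216.37 f [0.7 3.3 2.2] t30.9
s417 f [0.1 4.3 1.1] lag 0.04 t31.2
s418 f [0.5 4.1 1.3] lag 0.00 t31.5
s419 f [0.2 3.7 0.6] lag -0.04 t31.8
s420 f [0.4 3.5 0.1] lag -0.09 t32.1
s421 f [ 0.4  3.1 -0.3] lag -0.10 t32.4
s422 f [ 0.4  3.  -0.4] lag -0.09 t32.7
s423 f [-0.2  2.8 -0.5] lag -0.10 t33.0
s424 f [ 0.5  3.2 -0.8] lag -0.06 t33.3
s425 f [ 0.2  3.1 -0.8] lag -0.07 t33.6
s426 f [ 0.5  2.6 -0.7] lag -0.07 t33.9
s427 f [ 0.2  3.4 -0.3] lag -0.06 t34.2
s428 f [ 0.3  3.  -0.5] lag -0.07 t34.5
s429 f [ 0.2  3.2 -0.5] lag -0.06 t34.8
s430 f [ 0.4  3.1 -0.4] lag -0.11 t35.1
s431 f [ 0.7  3.2 -0.8] lag -0.07 t35.4
s432 f [ 2.1  7.2 -0.8] lag 0.42 t35.7
s433 f [ 3.7 11.3 -0.3] lag 1.12 t36.0
433 216.47421791448457
```

Contact with the stop came at s≈431.5, with about 8 N on it (slip is at 17 N). Checking squareness before letting go.

```bash
python3 - <<'E'
from h import *
s=env.read_state();print(np.round(s['wrist_torque'],2),s['width'])
a=cv2.imread('pics/t7.png')
cv2.imwrite('pics/t8.png',cv2.convertScaleAbs(cv2.resize(a[180:275,340:430],None,fx=6.3,fy=6.3,interpolation=cv2.INTER_CUBIC),alpha=1.8))
E
```

```text
[ 1.92 -0.57 -0.03] 11.83175481183614
```

View pics/t8.png

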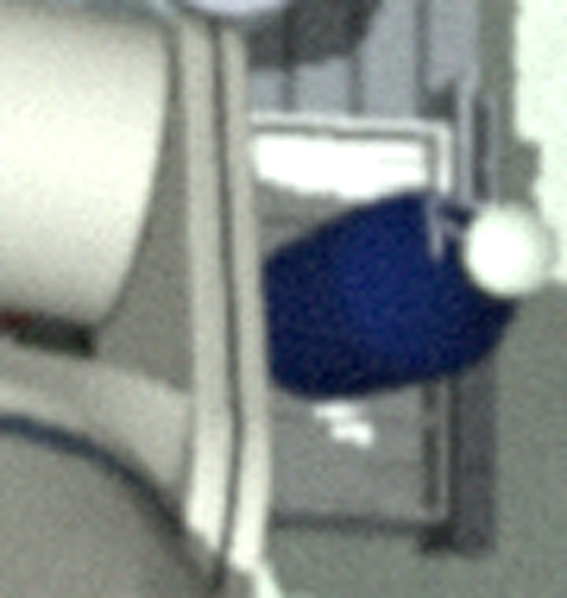

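The nose lies parallel and against the stop, and the stop edge is still where it was (x≈457–463 in the crop). I'll ease the push and release.

```bash
python3 - <<'E'
from h import *
np.set_printoptions(precision=2,suppress=True)
z=216.45
go(432.2,z,5);print(F(3))
set_gripper(44);st=env.read_state();print(st['width'],F(3),st['tool_pos'])
p=np.array(st['tool_pos'])
print(env.move_l([p[0],p[1],p[2]+40],rate=40,f_stop=6))
env.move_l([p[0],p[1],p[2]+130],rate=100)
p=env.read_state()['tool_pos']
env.move_l([p[0]-60,p[1]+230,p[2]],rate=150)
print(F(3),env.read_state()['time_s'])
cv2.imwrite('pics/t9.png',viewer.camera('top'));cv2.imwrite('pics/s9.png',viewer.camera('scene'))
a=cv2.imread('pics/t9.png')
cv2.imwrite('pics/t10.png',cv2.convertScaleAbs(cv2.resize(a[150:275,292:430],None,fx=5.7,fy=4.7,interpolation=cv2.INTER_CUBIC),alpha=1.7))
E
```

```text
[ 2.45  6.56 -1.2 ]
43.92175269106096 [ 0.34 -0.01  0.25] [ 519.36 -100.62  216.45]
False
[ 0.09 -0.09 -0.69] 41.1333
```

View pics/t10.png

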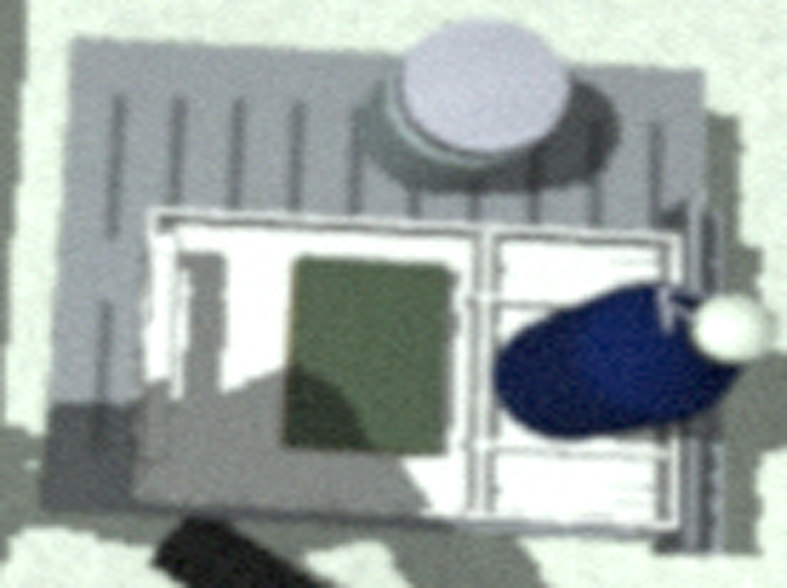

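View pics/s9.png

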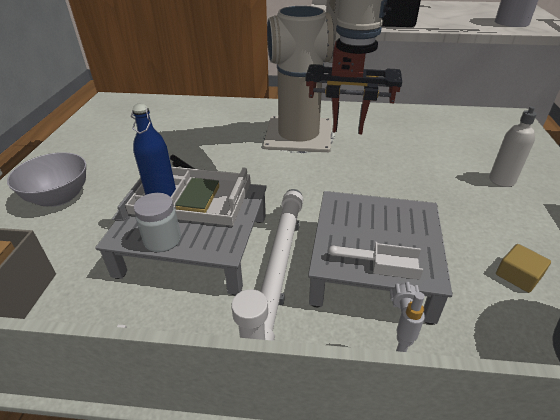

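The tray lies on the right riser against the stop, the bottle is upright in its bay, and the left riser is clear except for the scoop. Now a numeric check.

```bash
python3 - <<'E'
from h import *
np.set_printoptions(precision=1,suppress=True)
a=cv2.imread('pics/t9.png');f=lambda x,y:(292+(x+.5)/5.7-.5,150+(y+.5)/4.7-.5)
for nm,p,q,z in [('back rim',(160,212),(670,236),131),('front rim',(300,518),(660,527),131),('nose rim hi',(683,238),(683,290),131),('nose rim lo',(680,440),(678,525),131),('nose rim',(683,238),(678,525),131),
   ('stop face hi',(702,200),(702,280),139),('stop face',(702,200),(697,550),139),('riser gap edge',(72,45),(42,500),98)]:
    e=edge(a,f(*p),f(*q),w=2); A=onz('top',*e[0],z);B=onz('top',*e[1],z);d=B-A
    print(f'{nm:14s}',np.round(e[0],1),np.round(e[1],1),A[:2],B[:2],'yaw %.2f'%((np.degrees(np.arctan2(d[1],d[0]))+45)%90-45),'rms %.2f n%d'%e[2:])
c=np.array([559.3,-207.6]);xa=np.array([np.cos(np.radians(4.1)),-np.sin(np.radians(4.1))])
for p in [(158,212),(683,236),(678,527)]:
    P=onz('top',*f(*p),131)[:2]; print(P,'riser x %.1f'%((P-c)@xa))
E
```

```text
back rim       [319.5 197.8] [409.2 197.8] [ 588.7 -102.8] [ 586.3 -332.8] yaw -0.59 rms 0.74 n23
front rim      [344.3 258.4] [407.4 261.5] [ 434.1 -160.6] [ 424.7 -317.7] yaw -3.42 rms 0.19 n28
nose rim hi    [411.  200.2] [411.  211.3] [ 579.9 -336.9] [ 551.2 -335. ] yaw -3.72 rms 0.00 n38
nose rim lo    [410.8 243.2] [410.9 261.3] [ 470.1 -329.3] [ 425.1 -326.6] yaw -3.43 rms 0.11 n40
nose rim       [411.  200.2] [410.8 261.3] [ 579.9 -337. ] [ 425.1 -326.4] yaw -3.93 rms 0.11 n20
stop face hi   [414.1 192.2] [414.  209.2] [ 599.3 -343.3] [ 555.4 -340.3] yaw -3.93 rms 0.02 n24
stop face      [414.5 192.2] [413.9 266.6] [ 599.2 -344.5] [ 411.9 -330.5] yaw -4.26 rms 0.30 n25
riser gap edge [304.  159.2] [298.7 256. ] [701.4 -67.2] [442.6 -48.4] yaw -4.17 rms 0.25 n27
[ 596.8 -102.6] riser x 29.9
[ 581. -338.] riser x 30.9
[ 424.1 -325.6] riser x -126.5
```

```bash
python3 - <<'E'
from h import *
workorder.sign_off(); print(env.read_state()['time_s'])
E
```

```text
the job is handed in; nothing more can be done
the job is handed in; nothing more can be done
```

I slid the tray, with the bottle standing in it, over the pipe gap and against the end stop on the right riser, then let go. The job was handed in at about 41 s of the 64 s allowed; no verdict is reported.

**Slide:** I pinched the handle bar (11.9 mm between the fingers) and pressed it down with at most about 16 N. I tapered the press to zero before the rear left the left riser. The right deck came out about 2 mm lower.

**End stop:** The push at the stop reached about 11 N at the wrist, so about 8 N on the stop itself, against 17 N where it slips. I eased off before opening the gripper.

**Last checks (top view, with the scene view for the bottle):**

| Check | Measured |
|---|---|
| Tray sideways position on the riser | x about -48 mm (allowed -65 to -20) |
| Tray yaw | about -3.4 to -3.9°; the riser is at -4.1° |
| Nose position | front edge at the same pixel as when it was in contact, within about 1 mm of the stop face as first measured |
| Bottle | upright in its bay |
| Gripper | clear, wrist force about 0 |

**Checks that failed or disagreed:**
- **Stop face:** a line fit on the stop after the release read about 6 mm further out. I took it to have latched onto the plate's rear edge, since the 8 N push was well below slip and the picture showed the edge in the same place.
- **Tray's back rim:** its line fit was unusable (rms 0.74 px), so I used the corners instead.
- **Handle position:** the wrist and top views differed by about 4 mm at the start. The pinch was still clean.

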